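Put away the last arrivals at the parcel counter

TASK

Put away the four parcels that have just arrived: stack the three cartons in the middle of the black tray, the largest at the bottom, then the medium one, the smallest on top, each squarely centred on the one below with their long sides along the tray's long side; and file the narrow book mailer in the middle of the steel rack, pushed down between the two sprung dividers, which it spreads, until it stands fully home on the rack's base. Keep every parcel the right way up throughout, leave all of them released and at rest, and do not disturb the tape roll, the scanner and the stapler.

Things in the scene. Friction and masses are not known exactly. Their poses are not given: they have to be found in the camera images.
- large_center (a point): centre (half-way up) of the largest carton, a closed brown cardboard box, 64 (x) by 130 (y) by 46 mm (z, height), 0.25 to 0.5 kg. It lies on the table. x is its short side, y its long side, z up.
- medium_center (a point): centre (half-way up) of the medium carton, a closed brown cardboard box, 54 (x) by 105 (y) by 40 mm (z, height), 0.17 to 0.35 kg. It lies on the table. x is its short side, y its long side, z up.
- small_center (a point): centre (half-way up) of the smallest carton, a closed brown cardboard box, 44 (x) by 80 (y) by 34 mm (z, height), 0.1 to 0.21 kg. It lies on the table. x is its short side, y its long side, z up.
- mailer_center (a point): centre (half-way up) of the book mailer, a narrow rigid cardboard box standing on its long edge on the table, 26 mm thick (x), 130 mm long (y), 92 mm tall (z), 0.17 to 0.35 kg. It goes into the rack standing just so. x is its short side, y its long side, z up.
- tray: shallow black plastic tray, fixed to the table, 150 (x) by 200 (y) mm outside, rim 14 mm high, walls and floor 5 mm thick. Origin: centre of its underside, at table height, so its inner floor is 5 mm above the origin. y is its long side, z up.
- rack: dark steel rack, fixed; mm: 130 (x) by 160 (y); edges at x = -62 and 62, 30 high. Origin: centre of underside; base top 10 above it. Two bright steel dividers along y (120 long) face each other 14 apart about x = 0; above z 26 they flare 30 deg to a 40 wide mouth at 49. Each slides out along x up to 16 on a spring (1 N + 250 N/m): push the mailer down (10-15 N); dropped, it may stick part way. z up.
- tape: bystander: roll of brown packing tape lying flat, 100 mm across, 48 mm high; origin at the centre of its underside. Leave alone.
- scanner: bystander: black and grey hand scanner lying on the table, about 60 by 150 mm, 34 mm high; origin under the middle of its grip. Leave alone.
- stapler: bystander: black desk stapler, about 36 by 110 mm, 50 mm high; origin at the centre of its underside. Leave alone.

How it is judged:
By the outcome, as a careful person would: the job done as asked, in the order asked, and still so for the second after the job is handed in, with the robot touching nothing.
It also fails if it takes over 120 s, if anything falls off the work surface, if the arm or the gripper's body presses on something with over 40 N, if the wrist force passes 120 N, or if a joint passes its speed limit or range.

ROBOT

A 7-joint arm with a two-finger parallel gripper is mounted at the origin on the work surface. World frame = base frame: x ahead of the robot, y to its left, z up, the work surface at z = 0. Lengths are in m, angles in rad, forces in N, time in s.
With the tool pointing down it reaches from about 0.425 to 0.925 m from the base axis. Payload 6.8 kg.
Tool frame: the origin (TCP) lies between the finger pads; the fingertips stand 14 mm ahead of it and the grasp point (between the pads) lies 5 mm behind it; z points along the fingers, y is the direction in which the jaws open and shut (so a half turn about z gives the same grasp; the last joint's range is limited). The gripper opens to 85 mm and grips with 20 to 120 N. Pads are 22 mm wide; open, the fingers measure 114 mm over their backs; the gripper's body (76 mm by 85 mm) begins 54 mm behind the grasp point. The pads swing forward as they close: fully open they stand 13 mm farther back than shut.
Start: joints at [-1.378, 0.477, 0.022, 1.555, -0.011, 1.109, -0.083], TCP at [0.2, 0.645, 0.245] pointing down, gripper open.
Joint ranges: [-2.96, 2.96], [-0.34, 2.1], [-1.41, 1.46], [0.24, 2.44], [-1.37, 4.51], [0.17, 1.92], [-2.96, 2.96]. Speed limits (rad/s): [2.39, 2.39, 3.14, 3.14, 3.14, 3.14, 3.14].

INTERFACE

Orientations are given as a unit quaternion [w, x, y, z].
In Python, from station import bot gives the robot as it stands.
- The arm moves only by the shell command python3 -m crank 'ROWS' [FORCE]. ROWS is JSON, a list of rows, each a list of 3 entries, a list of its own where there are three numbers: the shift along the tool's x, y, z in m, then the turn, a rotation vector about the tool's x, y, z in degrees, then the finger opening in m, from 0 to 0.0854. A call has 1 to 10 rows; each row shifts and turns the commanded pose from where the row before left it, along the tool's axes as they then stand; what a row does not reach is not made up. A row lasts 1/8 s, in which the tool goes at most 62.5 mm and 10.7 degrees, less where a joint would pass 70% of its speed; a pose out of reach is approached as far as the arm can. A call is refused whole if a number of a shift passes 0.0625 or a number of a turn 10.7, either way. A call with a gripper value outside its range is refused whole. The fingers move at their own pace and stop on an object; FORCE is the grip in N (left out, the last holds). Time passes only in rows, so rows that do not move let the fingers close. It gives the time, the measured TCP pose, the force and the opening at its end, in the units of the state.
- bot.get_obs(): the state, without advancing time (a new reading comes with each control period).
- bot.read_camera(name): name is "scene" or "top"; returns (picture, depth): 384x512x3 uint8, red, green, blue; 384x512 float32, m along the optical axis (not along the pixel's ray), 0 where there is no reading.
- bot.calibration(name): a dict with "fx", "fy", "cx", "cy" (pixels), "D" ([k1, k2, p1, p2, k3] as OpenCV has them; the pictures are not rectified), "extrinsics" (4x4, takes a point from camera to world coordinates). Camera axes: x right, y down, z forward; pixel columns grow to the right and rows downward; lengths in m; the calibration is good to about 2 mm. A picture is of the moment at which its call begins. calibration takes no time and is no camera call.
- bot.hand_in(): hands the job in, once; it reports no verdict.
The state is a dict: "t": time; "q": joint angles; "joint_vel": joint speeds; "joint_torque": joint torques, N m; "eef_pos": TCP position; "tool_rot": TCP orientation; "contact_force": force on the tool from outside, world axes, zero at the start; "torque": the same for the moment, N m; "gripper_width": opening from 0.0 (shut) to 1.0 (fully open).
Only numpy, scipy, OpenCV 4.12 (cv2) and the standard library are available. Lean on these libraries where they do the work, as an engineer would, in place of code of your own. Each camera call takes 0.05 s, during which the arm holds its last target.

## Working session

There is one attempt and no reset: what is moved stays moved. The work goes in short steps, Python scripts to look and compute and a shell command to move; the robot and the scene stay as the last step left them, time stands still between calls to the robot, and variables do not carry over. Pictures are saved under pics/ and viewed, and the job is handed in when it is done.

```bash
ls; mkdir -p pics
python3 - <<'E'
from station import bot
import cv2,numpy as np
np.set_printoptions(precision=4,suppress=True)
print(bot.get_obs())
for n in("scene","top"):
    im,d=bot.read_camera(n); cv2.imwrite(f"pics/{n}0.png",im[:,:,::-1]); np.save(f"pics/{n}0_d.npy",d); np.save(f"pics/{n}0_i.npy",im)
    print(n,bot.calibration(n))
E
```

```text
pics
{'t': 0.0, 'q': array([-1.3781,  0.4778,  0.0223,  1.5565, -0.0115,  1.1093, -0.0831]), 'joint_vel': array([ 0.0015, -0.0001, -0.0012,  0.0016,  0.0002,  0.0003,  0.0011]), 'joint_torque': array([  0.0004, -59.6458,   1.608 , -28.1177,   0.0125,   0.0096,
         0.    ]), 'eef_pos': array([0.1998, 0.6441, 0.2443]), 'tool_rot': array([-0.0001,  0.1498,  0.9887, -0.0009]), 'contact_force': array([-0.0796, -0.5479, -0.8991]), 'torque': array([ 0.0048,  0.0449, -0.0002]), 'gripper_width': 1.002681158595075}
scene {'fx': 347.3090481345141, 'fy': 347.3090481345141, 'cx': 253.45838280620006, 'cy': 187.2381719969925, 'D': array([-0.0367,  0.    ,  0.    ,  0.    ,  0.    ]), 'extrinsics': array([[-0.6834,  0.5234, -0.5089,  0.9789],
       [ 0.73  ,  0.4977, -0.4684,  0.3465],
       [ 0.0081, -0.6916, -0.7222,  0.5999],
       [ 0.    ,  0.    ,  0.    ,  1.    ]])}
top {'fx': 411.0698909818176, 'fy': 411.0698909818176, 'cx': 257.26146933759264, 'cy': 188.43943639283265, 'D': array([-0.1123,  0.    ,  0.    ,  0.    ,  0.    ]), 'extrinsics': array([[ 0.0076, -0.9894,  0.1452,  0.4219],
       [-0.9999, -0.0053,  0.0158, -0.0063],
       [-0.0149, -0.1453, -0.9893,  1.1978],
       [ 0.    ,  0.    ,  0.    ,  1.    ]])}
```

View pics/top0.png

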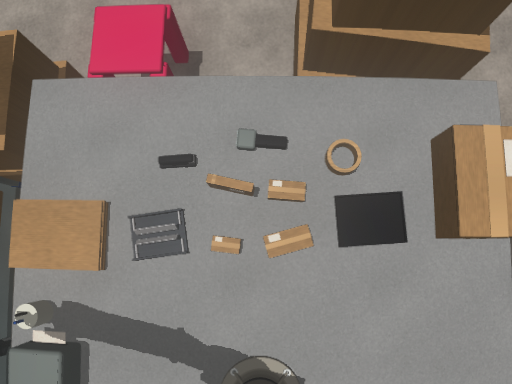

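View pics/scene0.png

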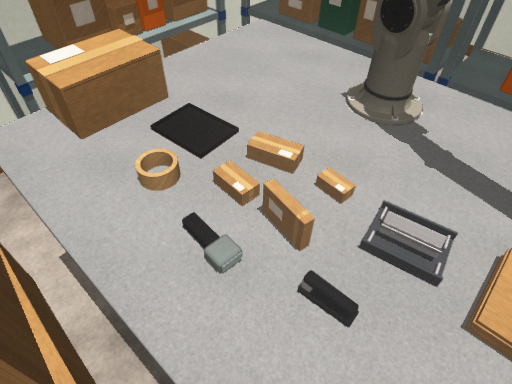

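```bash
cat > h.py <<'E'
import numpy as np,cv2
from station import bot
np.set_printoptions(precision=4,suppress=True)
def cal(n):
    c=bot.calibration(n); K=np.array([[c['fx'],0,c['cx']],[0,c['fy'],c['cy']],[0,0,1.]]); return K,np.array(c['D'],float),np.array(c['extrinsics'])
def rays(n,uv):
    K,D,E=cal(n); p=cv2.undistortPoints(np.asarray(uv,float).reshape(-1,1,2),K,D).reshape(-1,2)
    d=np.c_[p,np.ones(len(p))]; return E[:3,3],d@E[:3,:3].T
def onplane(n,uv,z):
    o,r=rays(n,uv); return o+r*((z-o[2])/r[:,2])[:,None]
def cloud(n,d):
    h,w=d.shape; u,v=np.meshgrid(np.arange(w),np.arange(h)); o,r=rays(n,np.c_[u.ravel(),v.ravel()])
    return (o+r*d.reshape(-1,1)).reshape(h,w,3)
def proj(n,P):
    K,D,E=cal(n); M=np.linalg.inv(E); return cv2.projectPoints(np.asarray(P,float).reshape(-1,3),cv2.Rodrigues(M[:3,:3])[0],M[:3,3],K,D)[0].reshape(-1,2)
E
python3 - <<'E'
from h import *
for n in("top","scene"):
    d=np.load(f"pics/{n}0_d.npy"); P=cloud(n,d)
    tb=(P[...,0]>.35)&(P[...,0]<.9)&(abs(P[...,1])<.35)&(d>0)
    print(n,"table z med",np.median(P[tb][:,2]))
    m=((tb)&(P[...,2]>.012)&(P[...,2]<.2)).astype(np.uint8)
    N,L,S,C=cv2.connectedComponentsWithStats(m)
    for i in range(1,N):
        if S[i,4]<40: continue
        Q=P[L==i]; zt=np.percentile(Q[:,2],90); T=Q[Q[:,2]>zt-.006]
        r=cv2.minAreaRect((T[:,:2]*1000).astype(np.float32))
        print(S[i,:2]+S[i,2:4]//2,S[i,4],"ztop %.4f"%zt,"std %.4f"%T[:,2].std(),"n",len(T),"c",np.round(r[0],1),"sz",np.round(r[1],1),"ang %.1f"%r[2])
E
```

```text
top table z med 0.00040870542164728185
[262 139] 785 ztop 0.0347 std 0.0023 n 428 c [743.2   1.3] sz [ 60.7 143.5] ang 0.6
[343 157] 573 ztop 0.0500 std 0.0020 n 389 c [ 689.4 -234.9] sz [98.6 99.1] ang 67.0
[177 160] 325 ztop 0.0480 std 0.0024 n 183 c [678.5 251. ] sz [ 23.1 100.3] ang 3.5
[230 184] 606 ztop 0.0940 std 0.0020 n 430 c [600.9  87.8] sz [130.6  26.5] ang 77.8
[287 190] 733 ztop 0.0425 std 0.0020 n 643 c [589.  -71.1] sz [105.5  54.4] ang 85.3
[358 198] 74 ztop 0.0170 std 0.0018 n 74 c [ 579.3 -279.2] sz [ 18.5 137.6] ang 11.3
[340 226] 76 ztop 0.0163 std 0.0014 n 76 c [ 489.2 -223.4] sz [125.5  14.8] ang 6.0
[161 216] 145 ztop 0.0309 std 0.0019 n 89 c [524.  290.4] sz [  6.5 119.9] ang 9.6
[158 228] 238 ztop 0.0478 std 0.0025 n 80 c [478.1 296.7] sz [  8.3 104.6] ang 10.2
[288 241] 1084 ztop 0.0480 std 0.0019 n 1018 c [444.2 -74.9] sz [ 64.3 130.1] ang 15.6
[158 239] 195 ztop 0.0486 std 0.0026 n 72 c [442.1 293.3] sz [  7.5 108.8] ang 6.7
[226 245] 452 ztop 0.0360 std 0.0020 n 419 c [432.9 101.3] sz [80.7 44.1] ang 84.0
[163 249] 141 ztop 0.0306 std 0.0018 n 102 c [401
[... 222 characters left out ...]
z [ 67.2 131.1] ang 16.3
[157 168] 1219 ztop 0.0490 std 0.0017 n 505 c [ 688.6 -233.9] sz [99.1 98.3] ang 55.4
[236 182] 1127 ztop 0.0416 std 0.0013 n 810 c [588.6 -69.7] sz [107.  55.] ang 85.6
[336 184] 724 ztop 0.0355 std 0.0013 n 512 c [432.9 102.4] sz [81.3 45.6] ang 84.3
[289 214] 1943 ztop 0.0930 std 0.0013 n 728 c [599.7  89.1] sz [130.9  27.6] ang 78.0
[414 228] 1999 ztop 0.0474 std 0.0029 n 442 c [458.5 297.2] sz [ 45.9 112.5] ang 9.3
[212 242] 1555 ztop 0.0350 std 0.0021 n 809 c [737.4   5. ] sz [139.7  56.8] ang 84.1
[391 252] 595 ztop 0.0314 std 0.0020 n 257 c [522.2 291. ] sz [  8.1 120.2] ang 8.5
[329 293] 985 ztop 0.0492 std 0.0024 n 520 c [676.5 247.9] sz [22.9 93.7] ang 4.5
```

Run:
```python
import cv2
i=cv2.imread("pics/top0.png")[120:270,120:420]; cv2.imwrite("pics/top0c.png",cv2.resize(i,None,fx=2.6,fy=2.6,interpolation=cv2.INTER_CUBIC))
i=cv2.imread("pics/scene0.png")[90:340,120:470]; cv2.imwrite("pics/scene0c.png",cv2.resize(i,None,fx=2.2,fy=2.2,interpolation=cv2.INTER_CUBIC))
```

```text
(no output)
```

View pics/top0c.png

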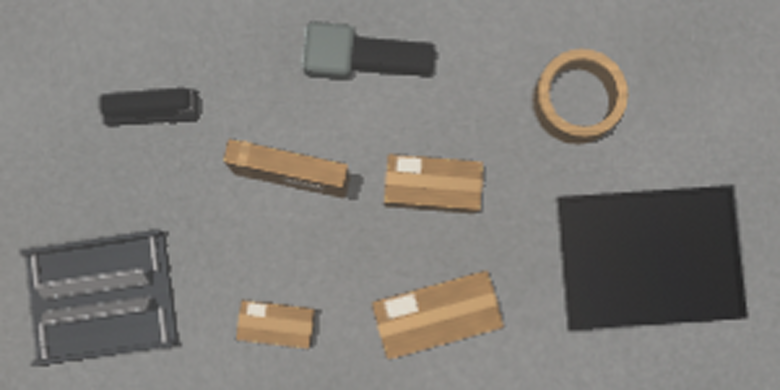

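View pics/scene0c.png

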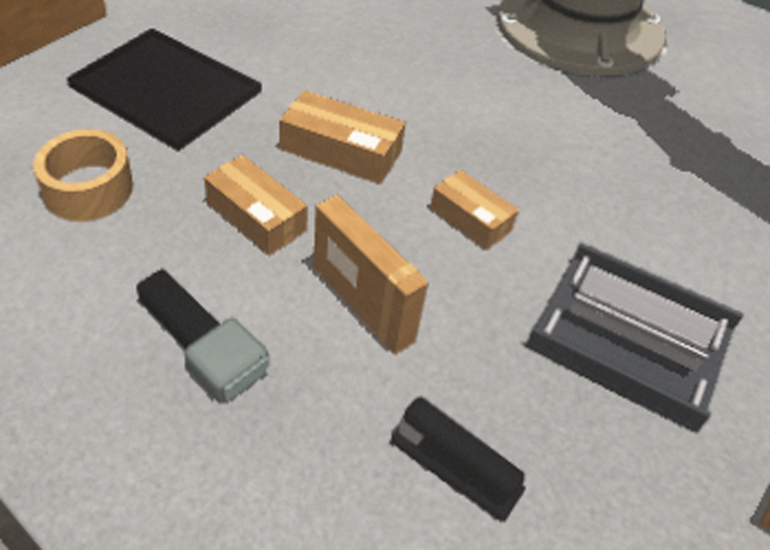

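Run:
```python
import cv2,numpy as np
i=cv2.imread("pics/top0.png")[200:270,120:200]; a=cv2.resize(i,(560,490),interpolation=cv2.INTER_NEAREST)
cv2.imwrite("pics/rackt.png",a)
i=cv2.imread("pics/scene0.png")[190:290,350:470]; cv2.imwrite("pics/racks.png",cv2.resize(i,None,fx=6,fy=6,interpolation=cv2.INTER_NEAREST))
```

```text
(no output)
```

View pics/rackt.png

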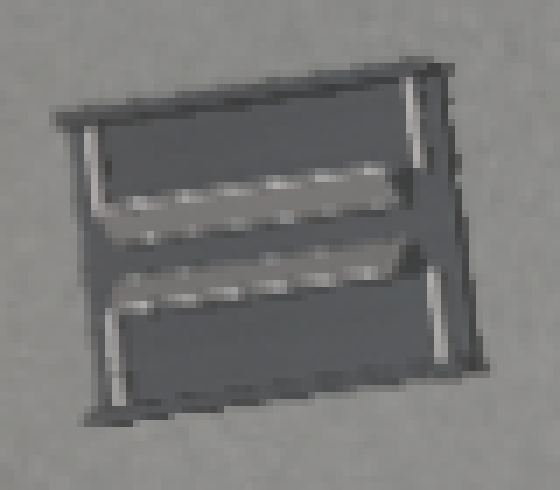

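View pics/racks.png

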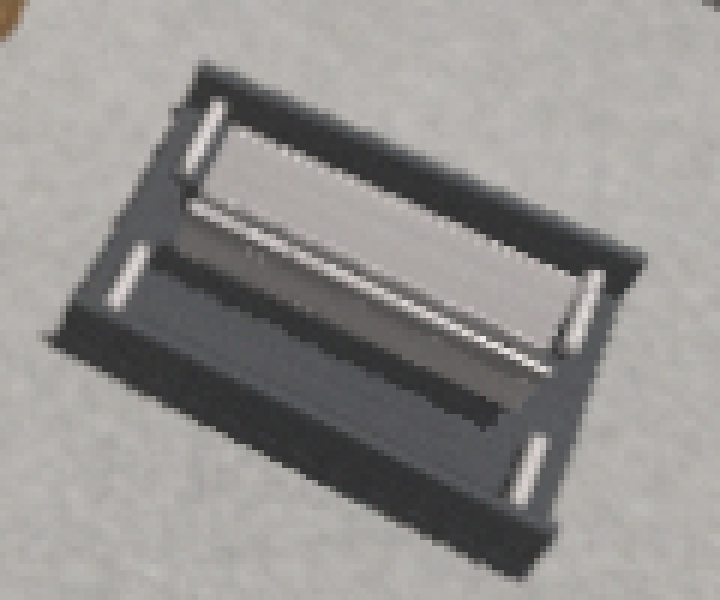

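```bash
cat > fix.py <<'E'
from h import *
def line(xy):
    vx,vy,x,y=cv2.fitLine(xy.astype(np.float32),cv2.DIST_HUBER,0,.001,.001).ravel(); return np.array([x,y]),np.array([vx,vy])
def isect(a,b):
    A=np.c_[a[1],-b[1]]; t=np.linalg.solve(A,b[0]-a[0]); return a[0]+t[0]*a[1]
def quad(n,im,win,thr,hts):
    # hts(edge midpoint normal dir)->plane
    x0,y0,x1,y1=win; g=cv2.cvtColor(im,cv2.COLOR_RGB2GRAY)
    m=np.zeros_like(g); m[y0:y1,x0:x1]=(g[y0:y1,x0:x1]<thr)*255
    m=cv2.morphologyEx(m,cv2.MORPH_CLOSE,np.ones((9,9),np.uint8))
    cs,_=cv2.findContours(m,cv2.RETR_EXTERNAL,cv2.CHAIN_APPROX_NONE); c=max(cs,key=cv2.contourArea)
    e=0.5
    while True:
        q=cv2.approxPolyDP(cv2.convexHull(c),e,True).reshape(-1,2).astype(float)
        if len(q)<=4: break
        e+=.5
    pts=c.reshape(-1,2).astype(float); cen=q.mean(0); o,_=rays(n,[cen])
    L=[]
    for i in range(4):
        a,b=q[i],q[(i+1)%4]; d=(b-a)/np.linalg.norm(b-a); nn=np.array([d[1],-d[0]])
        if nn@(a-cen)<0: nn=-nn
        s=(pts-a)@d; r=(pts-a)@nn; k=(s>.12*np.linalg.norm(b-a))&(s<.88*np.linalg.norm(b-a))&(abs(r)<3)
        P=pts[k]+.5*nn   # pixel centre -> edge
        W0=onplane(n,P,0.); cw=onplane(n,[cen],0)[0]
        mid=W0.mean(0); e_=W0[-1]-W0[0]; nw=np.array([e_[1],-e_[0]]); 
        if nw@(mid-cw)[:2]<0: nw=-nw
        near=nw@(o[:2]-mid[:2])>0
        W=onplane(n,P,hts(near)); L.append(line(W[:,:2]))
    C=np.array([isect(L[i],L[(i+1)%4]) for i in range(4)])
    return q,L,C
def rep(name,q,L,C):
    s=np.linalg.norm(C-np.roll(C,1,0),axis=1)*1000
    an=[np.degrees(np.arctan2(l[1][1],l[1][0]))%180 for l in L]
    print(name,"px",q.astype(int).tolist(),"c",C.mean(0)*1000,"sides",s,"ang",np.array(an))
if __name__=="__main__":
    for n,w in(("top",(320,180,420,260)),("scene",(140,95,245,165))):
        im=np.load(f"pics/{n}0_i.npy")
        rep(n+" tray",*quad(n,im,w,60,lambda near:0. if near else .014))
    for n,w in(("top",(120,200,200,270)),("scene",(350,190,470,290))):
        im=np.load(f"pics/{n}0_i.npy")
        rep(n+" rack",*quad(n,im,w,85 if n=="top" else 110,lambda near:0. if near else .03))
E
python3 fix.py
python3 - <<'E'
from h import *
# dividers bright: top-cloud high points
for n in("top","scene"):
    d=np.load(f"pics/{n}0_d.npy");P=cloud(n,d)
    k=(P[...,0]>.39)&(P[...,0]<.54)&(P[...,1]>.2)&(P[...,1]<.38)&(P[...,2]>.037)
    Q=P[k][:,:2]*1000; r=cv2.minAreaRect(Q.astype(np.float32)); print(n,len(Q),r,Q.mean(0))
E
```

```text
top tray px [[401, 192], [406, 241], [339, 246], [335, 196]] c [ 509.4408 -317.0411] sides [148.3772 196.1959 146.2507 195.3069] ang [ 4.1179 93.4921  3.7742 94.1139]
scene tray px [[237, 131], [200, 157], [151, 125], [189, 103]] c [ 507.8839 -317.3934] sides [145.7832 196.8631 147.6843 196.3327] ang [ 4.0413 94.4093  3.8367 93.8558]
top rack px [[182, 209], [188, 252], [136, 260], [129, 217]] c [ 529.9104 -128.9698] sides [ 126.4169  441.5437 2305.903  1859.5497] ang [  8.8187  99.5442 102.5702  99.4   ]
scene rack px [[383, 201], [457, 233], [436, 286], [358, 246]] c [458.0601 299.0893] sides [152.0446 126.4709 155.7206 127.8685] ang [98.7242 10.3245 99.2566  8.6627]
top 247 ((459.29364013671875, 301.0946960449219), (44.962059020996094, 119.13690185546875), 8.794466018676758) [461.0452 300.6421]
scene 664 ((457.85211181640625, 301.16595458984375), (45.87907791137695, 120.48737335205078), 9.284636497497559) [451.0208 302.5956]
```

Run:
```python
from h import *
A=np.array([[52,112],[452,62],[488,370],[85,427]])/7+[120,200]-.5
P=onplane("top",A,.03)[:,:2]*1000
print(P,P.mean(0),P[0]-P[1],P[3]-P[2],np.linalg.norm(P-np.roll(P,1,0),axis=1))
```

```text
[[512.1387 388.8603]
 [534.367  222.0811]
 [409.3685 203.6986]
 [383.6087 369.2107]] [459.8708 295.9627] [-22.2283 166.7792] [-25.7598 165.5121] [130.0234 168.254  126.343  167.5047]
```

```bash
cat > go.py <<'E'
# python3 go.py x y z yaw_deg_of_tool_y : remaining tool-frame shift (mm) and turn about tool z (deg), from measured pose
import sys; from h import *
from scipy.spatial.transform import Rotation as R
o=bot.get_obs(); q=o['tool_rot']; M=R.from_quat([q[1],q[2],q[3],q[0]]).as_matrix()
th=np.degrees(np.arctan2(M[1,1],M[0,1]))
print("t %.2f"%o['t'],"pos",o['eef_pos'],"yaw %.2f"%th,"tilt",M[2,:2]*57.3,"F",o['contact_force'],"w %.4f"%(o['gripper_width']*.0854),"q",o['q'])
if len(sys.argv)>3:
    t=np.array([float(a) for a in sys.argv[1:4]]); print("shift mm",M.T@(t-o['eef_pos'])*1000)
    if len(sys.argv)>4:
        d=(th-float(sys.argv[4])+90)%180-90
        print("turn z",d)
        T=R.from_euler('z',np.radians(th-d)).as_matrix(); c,s=np.cos(np.radians(th-d)),np.sin(np.radians(th-d))
        T=np.array([[-s,c,0],[c,s,0],[0,0,-1]]).T.T
        T=np.column_stack([[-s,c,0],[c,s,0],[0,0,-1]])
        print("shift mm if turned first",T.T@(t-o['eef_pos'])*1000)
E
python3 - <<'E'
from h import *
d=np.load("pics/top0_d.npy");P=cloud("top",d)
for u,v in((60,235),(20,235),(100,205),(100,265),(480,180),(445,140),(30,320)): print((u,v),P[v,u])
E
python3 go.py 0.36 0.40 0.25 15.8
```

```text
(60, 235) [0.4521 0.5841 0.04  ]
(20, 235) [0.4494 0.7135 0.0357]
(100, 205) [0.5411 0.4683 0.0379]
(100, 265) [0.3686 0.4629 0.0283]
(480, 180) [ 0.6003 -0.5775  0.1567]
(445, 140) [ 0.7206 -0.5097  0.109 ]
(30, 320) [0.2141 0.6366 0.0882]
t 0.10 pos [0.1999 0.6442 0.2444] yaw 72.77 tilt [-0.0096 -0.0942] F [ 0.3813 -0.4679  0.5196] w 0.0855 q [-1.3781  0.4777  0.0224  1.5563 -0.0115  1.1093 -0.0831]
shift mm [-225.2853 -185.8014   -5.2419]
turn z 56.96578696433215
shift mm if turned first [-278.5697   87.5832   -5.5852]
```

```bash
python3 -m crank '[[[0,0,0],[0,0,9.5],0.0854],[[0,0,0],[0,0,9.5],0.0854],[[0,0,0],[0,0,9.5],0.0854],[[0,0,0],[0,0,9.5],0.0854],[[0,0,0],[0,0,9.5],0.0854],[[0,0,0],[0,0,9.5],0.0854]]' 60; python3 go.py 0.40 0.32 0.24 15.8
```

```text
t: 0.85
eef_pos: [0.1998, 0.6444, 0.2447]
tool_rot: [0.0, 0.606, 0.796, -0.001]
contact_force: [-0.9, -0.1, -0.4]
gripper_width: 0.997
t 0.85 pos [0.1998 0.6444 0.2447] yaw 15.46 tilt [-0.0551 -0.0303] F [-0.8784 -0.12   -0.4404] w 0.0852 q [-1.5301  0.4839  0.2396  1.568  -0.1238  1.1057 -0.9914]
shift mm [-365.9787  106.4775    5.0293]
turn z -0.34230146177009146
shift mm if turned first [-366.613   104.2866    4.7335]
```

```bash
python3 -m crank '[[[-0.052,0.015,0],[0,0,0],0.0854],[[-0.052,0.015,0],[0,0,0],0.0854],[[-0.052,0.015,0],[0,0,0],0.0854],[[-0.052,0.015,0],[0,0,0],0.0854],[[-0.052,0.015,0],[0,0,0],0.0854],[[-0.052,0.015,0],[0,0,0],0.0854],[[-0.052,0.015,0],[0,0,0],0.0854],[[-0.056,-0.009,0],[0,0,0],0.0854],[[-0.056,-0.009,0],[0,0,0],0.0854],[[-0.056,-0.009,0],[0,0,0],0.0854]]'; python3 go.py 0.444 -0.0742 0.12 16
```

```text
t: 2.1
eef_pos: [0.4194, 0.152, 0.2452]
tool_rot: [-0.0, 0.603, 0.797, -0.0]
contact_force: [1.0, -0.5, -0.2]
gripper_width: 1.001
t 2.10 pos [0.4194 0.152  0.2452] yaw 15.76 tilt [ 0.0055 -0.0077] F [ 0.9659 -0.515  -0.2254] w 0.0855 q [-0.9341  0.0871  0.4805  2.1021 -0.0491  0.963  -0.1519]
shift mm [-224.3343  -37.7833  125.1479]
turn z -0.23559735646790614
shift mm if turned first [-224.165   -38.7221  125.1642]
```

```bash
python3 -m crank '[[[-0.045,-0.0075,0],[0,0,0],0.0854],[[-0.045,-0.0075,0.02],[0,0,0],0.0854],[[-0.045,-0.0075,0.03],[0,0,0],0.0854],[[-0.045,-0.0075,0.035],[0,0,0],0.0854],[[-0.045,-0.0078,0.04],[0,0,0],0.0854],[[0,0,0],[0,0,0],0.0854]]'; python3 go.py 0.4438 -0.0742 0.022 16
python3 - <<'E'
from h import *
for n in("scene","top"):
    im,d=bot.read_camera(n); cv2.imwrite(f"pics/{n}1.png",im[:,:,::-1])
E
```

```text
t: 2.85
eef_pos: [0.4418, -0.0769, 0.1179]
tool_rot: [-0.002, 0.606, 0.795, -0.003]
contact_force: [-0.5, 0.4, 1.4]
gripper_width: 0.998
t 2.85 pos [ 0.4418 -0.0769  0.1179] yaw 15.33 tilt [-0.0585 -0.3666] F [-0.4524  0.3974  1.3709] w 0.0852 q [-0.4698  0.3389  0.5986  2.221  -0.3028  0.6655  0.6116]
shift mm [ 2.1734  3.3022 95.8591]
turn z -0.668817178895182
shift mm if turned first [ 2.044   2.7129 95.8804]
```

View pics/scene1.png

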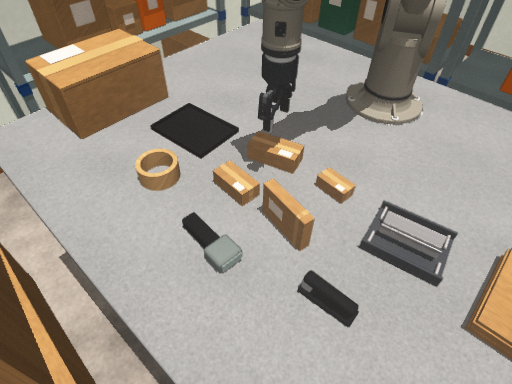

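```bash
python3 -m crank '[[[0.001,0.0015,0.03],[0,0,-0.3],0.0854],[[0.001,0.001,0.03],[0,0,0],0.0854],[[0,0,0.022],[0,0,0],0.0854],[[0,0,0.014],[0,0,0],0.0854],[[0,0,0],[0,0,0],0.0854],[[0,0,0],[0,0,0],0.0854]]'; python3 go.py 0.4438 -0.0742 0.022 16
```

```text
t: 3.7
eef_pos: [0.4469, -0.0699, 0.0251]
tool_rot: [0.001, 0.601, 0.799, 0.001]
contact_force: [-0.9, -0.2, 0.0]
gripper_width: 1.001
t 3.70 pos [ 0.4469 -0.0699  0.0251] yaw 16.10 tilt [-0.0076  0.0878] F [-0.9054 -0.2429  0.0487] w 0.0855 q [-0.3286  0.5223  0.4242  2.2528 -0.491   0.4515  0.7736]
shift mm [-3.2451 -4.1912  3.1263]
turn z 0.10144610378705465
shift mm if turned first [-3.2529 -4.1807  3.1323]
```

```bash
python3 -m crank '[[[-0.003,-0.004,0.003],[0,0,0],0.0854],[[0,0,0],[0,0,0],0.0854],[[0,0,0],[0,0,0],0.0854],[[0,0,0],[0,0,0],0.04],[[0,0,0],[0,0,0],0.04],[[0,0,0],[0,0,0],0.04],[[0,0,0],[0,0,0],0.04],[[0,0,0],[0,0,0],0.04]]' 60; python3 go.py 0.4438 -0.0742 0.022 16
```

```text
t: 4.7
eef_pos: [0.4432, -0.0743, 0.0215]
tool_rot: [-0.0, 0.601, 0.799, 0.0]
contact_force: [-0.8, 0.4, 6.2]
gripper_width: 0.738
t 4.70 pos [ 0.4432 -0.0743  0.0215] yaw 16.06 tilt [0.0174 0.0006] F [-0.8084  0.3899  6.2335] w 0.0631 q [-0.3123  0.5267  0.4159  2.2589 -0.4961  0.4415  0.7878]
shift mm [-0.1145  0.6419 -0.468 ]
turn z 0.06175488812002072
shift mm if turned first [-0.114  0.642 -0.468]
```

```bash
python3 -m crank '[[[0,0,-0.01],[0,0,0],0.04],[[0,0,-0.03],[0,0,0],0.04],[[0,0,-0.04],[0,0,4],0.04],[[0,0,-0.02],[0,0,4],0.04],[[0,0,0],[0,0,4],0.04],[[0,0,0],[0,0,0],0.04],[[0,0,0],[0,0,0],0.04]]'; python3 go.py 0.5086 -0.3172 0.12 4
```

```text
t: 5.58
eef_pos: [0.4427, -0.0742, 0.1211]
tool_rot: [-0.0, 0.681, 0.732, -0.0]
contact_force: [0.9, -0.5, -3.3]
gripper_width: 0.739
t 5.58 pos [ 0.4427 -0.0742  0.1211] yaw 4.14 tilt [ 0.0044 -0.0481] F [ 0.9318 -0.4588 -3.3495] w 0.0631 q [-0.5354  0.3455  0.6752  2.2238 -0.3458  0.6743  0.4571]
shift mm [-247.1351   48.1351    1.0743]
turn z 0.14276303657801748
shift mm if turned first [-247.0143   48.7498    1.1336]
```

```bash
python3 -m crank '[[[-0.03,0.006,0],[0,0,0],0.04],[[-0.045,0.009,0],[0,0,0],0.04],[[-0.05,0.01,0],[0,0,0],0.04],[[-0.05,0.01,0],[0,0,0],0.04],[[-0.045,0.008,0],[0,0,0],0.04],[[-0.027,0.005,0],[0,0,0],0.04],[[0,0,0],[0,0,0],0.04],[[0,0,0],[0,0,0],0.04],[[0,0,0],[0,0,0],0.04]]'; python3 go.py 0.5086 -0.3172 0.05 4
python3 - <<'E'
from h import *
for n in("scene","top"):
    im,d=bot.read_camera(n); cv2.imwrite(f"pics/{n}2.png",cv2.resize(im[90:270,(120 if n=="scene" else 250):(350 if n=="scene" else 480),::-1],None,fx=3,fy=3))
E
```

```text
t: 6.7
eef_pos: [0.5085, -0.3157, 0.1209]
tool_rot: [-0.001, 0.681, 0.732, 0.0]
contact_force: [0.7, 0.4, -2.3]
gripper_width: 0.738
t 6.70 pos [ 0.5085 -0.3157  0.1209] yaw 4.16 tilt [ 0.0762 -0.0382] F [ 0.7286  0.4048 -2.2737] w 0.0630 q [-0.0033  0.5708  0.62    1.8801 -0.4398  0.8313  0.9178]
shift mm [-1.5668  0.0683 70.8867]
turn z 0.16398320747410366
shift mm if turned first [-1.4724  0.0253 70.8888]
```

View pics/scene2.png

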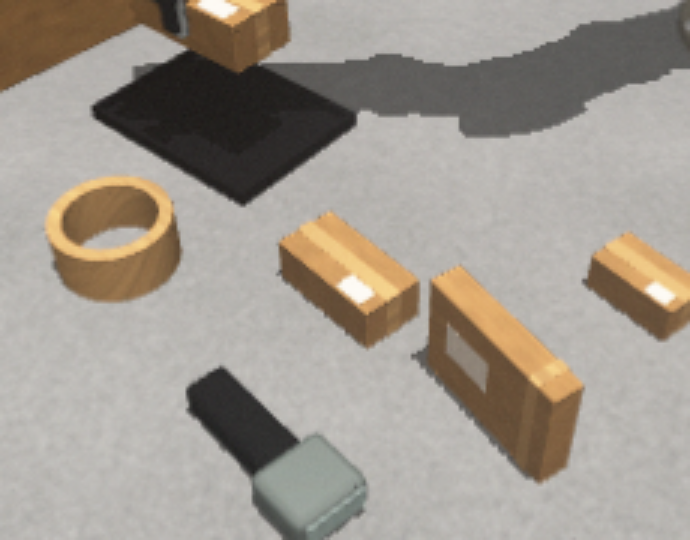

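```bash
python3 -m crank '[[[-0.0015,0,0.025],[0,0,0.1],0.04],[[0,0,0.03],[0,0,0],0.04],[[0,0,0.022],[0,0,0],0.04],[[0,0,0.01],[0,0,0],0.04],[[0,0,0.004],[0,0,0],0.04],[[0,0,0],[0,0,0],0.04],[[0,0,0.003],[0,0,0],0.04],[[0,0,0],[0,0,0],0.04],[[0,0,0],[0,0,0],0.04]]'; python3 go.py 0.5086 -0.3172 0.0265 4
```

```text
t: 7.92
eef_pos: [0.5088, -0.3188, 0.0275]
tool_rot: [0.0, 0.682, 0.731, 0.0]
contact_force: [0.7, -0.4, -2.2]
gripper_width: 0.74
t 7.92 pos [ 0.5088 -0.3188  0.0275] yaw 3.96 tilt [-0.0083  0.0204] F [ 0.6614 -0.4283 -2.2372] w 0.0632 q [ 0.0765  0.7026  0.5189  1.9102 -0.5418  0.6707  0.9972]
shift mm [ 1.6314 -0.089   1.0212]
turn z -0.03721855745210689
shift mm if turned first [ 1.6313 -0.0876  1.0215]
```

```bash
python3 -m crank '[[[0.0015,0,0],[0,0,0],0.04],[[0,0,0.0012],[0,0,0],0.04],[[0,0,0],[0,0,0],0.04],[[0,0,0],[0,0,0],0.04]]'; python3 go.py 0.5086 -0.3172 0.0265 4
python3 - <<'E'
from h import *
im,d=bot.read_camera("scene"); cv2.imwrite("pics/s3.png",cv2.resize(im[50:200,120:320,::-1],None,fx=4,fy=4))
E
```

```text
t: 8.43
eef_pos: [0.5087, -0.317, 0.0266]
tool_rot: [-0.0, 0.682, 0.731, 0.0]
contact_force: [-1.6, 2.8, 6.3]
gripper_width: 0.742
t 8.43 pos [ 0.5087 -0.317   0.0266] yaw 3.97 tilt [0.0348 0.0188] F [-1.6215  2.83    6.2807] w 0.0634 q [ 0.0749  0.7028  0.5175  1.9125 -0.5433  0.6685  0.9966]
shift mm [-0.1514 -0.1176  0.1157]
turn z -0.02531365474840186
shift mm if turned first [-0.1513 -0.1177  0.1159]
```

View pics/s3.png

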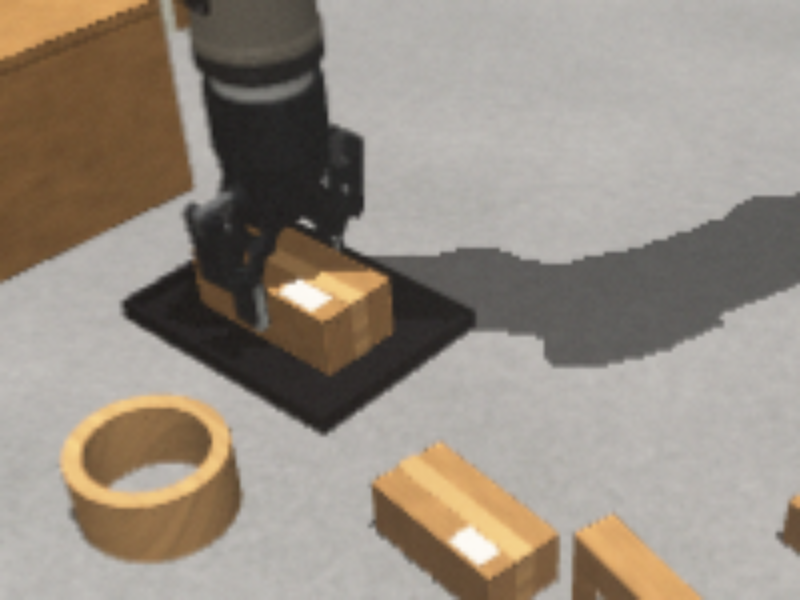

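```bash
python3 -m crank '[[[0,0,0],[0,0,0],0.0854],[[0,0,0],[0,0,0],0.0854],[[0,0,0],[0,0,0],0.0854],[[0,0,0],[0,0,0],0.0854],[[0,0,-0.02],[0,0,0],0.0854],[[0,0,-0.04],[0,0,0],0.0854],[[0,0,-0.045],[0,0,4.3],0.0854],[[0,0,-0.01],[0,0,4.3],0.0854],[[0,0,0],[0,0,0],0.0854]]'; python3 go.py 0.5888 -0.0704 0.12 -4.6
```

```text
t: 9.6
eef_pos: [0.5093, -0.3176, 0.1431]
tool_rot: [0.001, 0.735, 0.678, 0.001]
contact_force: [0.1, -0.2, -0.5]
gripper_width: 0.998
t 9.60 pos [ 0.5093 -0.3176  0.1431] yaw -4.60 tilt [-0.0491  0.169 ] F [ 0.1217 -0.2472 -0.4742] w 0.0852 q [-0.0487  0.5557  0.6873  1.8677 -0.4518  0.8756  0.7803]
shift mm [252.8402  59.3397  23.0971]
turn z 0.003855164650815368
shift mm if turned first [252.8243  59.3912  23.1388]
```

```bash
python3 -m crank '[[[0.035,0.008,0],[0,0,0],0.0854],[[0.05,0.012,0],[0,0,0],0.0854],[[0.055,0.013,0],[0,0,0],0.0854],[[0.055,0.013,0.005],[0,0,0],0.0854],[[0.04,0.009,0.01],[0,0,0],0.0854],[[0.018,0.0045,0.01],[0,0,0],0.0854],[[0,0,0.01],[0,0,0],0.0854],[[0,0,0],[0,0,0],0.0854],[[0,0,0],[0,0,0],0.0854]]'; python3 go.py 0.5888 -0.0704 0.020 -4.6
cat > top.py <<'E'
# top faces by height band from both clouds: python3 top.py tag zlo zhi x0 x1 y0 y1
import sys; from h import *
tag=sys.argv[1]; zl,zh,x0,x1,y0,y1=map(float,sys.argv[2:8])
for n in("top","scene"):
    im,d=bot.read_camera(n); cv2.imwrite(f"pics/{tag}_{n}.png",im[:,:,::-1]); np.save(f"pics/{tag}_{n}_i.npy",im); np.save(f"pics/{tag}_{n}_d.npy",d)
    P=cloud(n,d); k=(d>0)&(P[...,0]>x0)&(P[...,0]<x1)&(P[...,1]>y0)&(P[...,1]<y1)&(P[...,2]>zl)&(P[...,2]<zh)
    T=P[k]; r=cv2.minAreaRect((T[:,:2]*1000).astype(np.float32)); print(n,len(T),"z %.4f"%np.median(T[:,2]),np.round(r[0],1),np.round(r[1],1),"%.2f"%r[2])
E
python3 top.py L 0.047 0.06 .4 .62 -.42 -.2
```

```text
t: 10.72
eef_pos: [0.5879, -0.0723, 0.1064]
tool_rot: [0.0, 0.736, 0.677, -0.0]
contact_force: [0.4, 0.4, -0.0]
gripper_width: 1.002
t 10.72 pos [ 0.5879 -0.0723  0.1064] yaw -4.82 tilt [-0.05    0.0105] F [ 0.3975  0.4146 -0.0308] w 0.0855 q [-0.4643  0.5952  0.6557  1.906  -0.4923  0.8059  0.3743]
shift mm [ 2.0879  0.7563 86.4083]
turn z -0.21961060515401698
shift mm if turned first [ 2.0095  0.7798 86.41  ]
top 977 z 0.0507 [ 510.4 -316.3] [ 64.6 132.7] 3.82
scene 650 z 0.0517 [ 511.3 -317.1] [ 66.  133.3] 4.34
```

```bash
python3 -m crank '[[[0.001,0.0005,0.03],[0,0,-0.2],0.0854],[[0.001,0,0.03],[0,0,0],0.0854],[[0,0,0.019],[0,0,0],0.0854],[[0,0,0.007],[0,0,0],0.0854],[[0,0,0],[0,0,0],0.0854],[[0,0,0],[0,0,0],0.0854],[[0,0,0],[0,0,0],0.0854]]'; python3 go.py 0.5888 -0.0704 0.020 -4.6
```

```text
t: 11.7
eef_pos: [0.5895, -0.068, 0.0209]
tool_rot: [0.0, 0.734, 0.679, 0.001]
contact_force: [-0.0, -0.1, 0.1]
gripper_width: 0.999
t 11.70 pos [ 0.5895 -0.068   0.0209] yaw -4.43 tilt [0.0074 0.0776] F [-0.0325 -0.1029  0.1087] w 0.0853 q [-0.3928  0.7151  0.549   1.9308 -0.5925  0.6597  0.4509]
shift mm [-2.4794 -0.5572  0.8664]
turn z 0.16880581201705525
shift mm if turned first [-2.4809 -0.5487  0.8674]
```

```bash
python3 -m crank '[[[-0.0025,-0.0005,0],[0,0,0.1],0.0854],[[0,0,0],[0,0,0],0.0854],[[0,0,0],[0,0,0],0.0854],[[0,0,0],[0,0,0],0.03],[[0,0,0],[0,0,0],0.03],[[0,0,0],[0,0,0],0.03],[[0,0,0],[0,0,0],0.03],[[0,0,0],[0,0,0],0.03],[[0,0,0],[0,0,0],0.03]]' 60; python3 go.py 0.5888 -0.0704 0.022 -4.6
```

```text
t: 12.82
eef_pos: [0.5884, -0.0704, 0.0203]
tool_rot: [0.0, 0.735, 0.679, 0.0]
contact_force: [-0.0, -0.4, 3.1]
gripper_width: 0.621
t 12.82 pos [ 0.5884 -0.0704  0.0203] yaw -4.53 tilt [0.0026 0.0156] F [-0.0071 -0.3842  3.0653] w 0.0531 q [-0.3885  0.7155  0.5486  1.9321 -0.5928  0.6591  0.4539]
shift mm [ 0.0424  0.359  -1.7499]
turn z 0.06798252547400807
shift mm if turned first [ 0.0428  0.3585 -1.75  ]
```

```bash
python3 -m crank '[[[0,0,-0.01],[0,0,0],0.03],[[0,0,-0.03],[0,0,0],0.03],[[0,0,-0.04],[0,0,0],0.03],[[0,0,-0.04],[0,0,-4.2],0.03],[[0,0,-0.02],[0,0,-4.3],0.03],[[0,0,0],[0,0,0],0.03],[[0,0,0],[0,0,0],0.03]]'; python3 go.py 0.5087 -0.3170 0.16 4
```

```text
t: 13.7
eef_pos: [0.5874, -0.07, 0.1591]
tool_rot: [-0.001, 0.683, 0.731, -0.0]
contact_force: [-0.0, 1.2, -2.6]
gripper_width: 0.626
t 13.70 pos [ 0.5874 -0.07    0.1591] yaw 3.90 tilt [ 0.0257 -0.1016] F [-0.0091  1.1984 -2.5603] w 0.0535 q [-0.4853  0.5148  0.6724  1.873  -0.4041  0.8951  0.4507]
shift mm [-241.0646  -95.3157   -0.8681]
turn z -0.10300877285656895
shift mm if turned first [-240.8932  -95.7474   -0.9288]
```

```bash
python3 -m crank '[[[-0.03,-0.012,0],[0,0,0],0.03],[[-0.045,-0.018,0],[0,0,0],0.03],[[-0.05,-0.02,0],[0,0,0],0.03],[[-0.05,-0.02,0],[0,0,0],0.03],[[-0.042,-0.016,0],[0,0,0],0.03],[[-0.023,-0.009,0],[0,0,0],0.03],[[0,0,0],[0,0,0],0.03],[[0,0,0],[0,0,0],0.03],[[0,0,0],[0,0,0],0.03]]'; python3 go.py 0.5087 -0.3170 0.071 4
```

```text
t: 14.82
eef_pos: [0.5107, -0.3147, 0.1594]
tool_rot: [-0.001, 0.681, 0.732, 0.0]
contact_force: [-0.5, -0.4, -3.1]
gripper_width: 0.625
t 14.82 pos [ 0.5107 -0.3147  0.1594] yaw 4.08 tilt [ 0.0611 -0.0394] F [-0.4859 -0.4393 -3.062 ] w 0.0534 q [-0.0473  0.5285  0.6752  1.8534 -0.413   0.9049  0.8936]
shift mm [-2.2025 -2.0587 88.446 ]
turn z 0.07828964872837219
shift mm if turned first [-2.1111 -2.1166 88.4469]
```

```bash
python3 -m crank '[[[-0.001,-0.002,0.025],[0,0,0],0.03],[[0,0,0.03],[0,0,0],0.03],[[0,0,0.02],[0,0,0],0.03],[[0,0,0.01],[0,0,0],0.03],[[0,0,0],[0,0,0],0.03],[[0,0,0],[0,0,0],0.03],[[0,0,0],[0,0,0],0.03]]'; python3 go.py 0.5087 -0.3170 0.0715 4; python3 top.py M 0.085 0.105 .4 .62 -.42 -.2
```

```text
t: 15.7
eef_pos: [0.5087, -0.3179, 0.0759]
tool_rot: [0.001, 0.682, 0.731, 0.0]
contact_force: [0.2, 0.7, -2.4]
gripper_width: 0.622
t 15.70 pos [ 0.5087 -0.3179  0.0759] yaw 3.96 tilt [-0.0377  0.0777] F [ 0.2383  0.6943 -2.3524] w 0.0531 q [ 0.0227  0.6377  0.5915  1.9005 -0.5063  0.7545  0.9701]
shift mm [0.852  0.0563 4.4427]
turn z -0.03748338050782252
shift mm if turned first [0.8491 0.0629 4.4432]
top 341 z 0.0951 [ 510.9 -287.4] [59.8 46.4] 6.04
scene 476 z 0.0961 [ 510.4 -310.6] [ 78.1 101.8] 20.59
```

```bash
python3 -m crank '[[[0.0008,0,0.002],[0,0,0],0.03],[[0,0,0.0015],[0,0,0],0.03],[[0,0,0],[0,0,0],0.03],[[0,0,0.001],[0,0,0],0.03],[[0,0,0],[0,0,0],0.03],[[0,0,0],[0,0,0],0.03]]'; python3 go.py 0.5087 -0.3170 0.0713 4
python3 - <<'E'
from h import *
im,d=bot.read_camera("scene"); cv2.imwrite("pics/s4.png",cv2.resize(im[50:200,120:320,::-1],None,fx=4,fy=4))
E
```

```text
t: 16.55
eef_pos: [0.5081, -0.3167, 0.0713]
tool_rot: [-0.0, 0.682, 0.731, 0.0]
contact_force: [-1.6, 1.7, 5.3]
gripper_width: 0.622
t 16.55 pos [ 0.5081 -0.3167  0.0713] yaw 3.96 tilt [0.0288 0.016 ] F [-1.6299  1.6845  5.2688] w 0.0531 q [ 0.0252  0.6435  0.5863  1.9036 -0.5112  0.7473  0.9731]
shift mm [-0.3038  0.56   -0.0481]
turn z -0.04047217862694197
shift mm if turned first [-0.3042  0.5598 -0.0481]
```

View pics/s4.png

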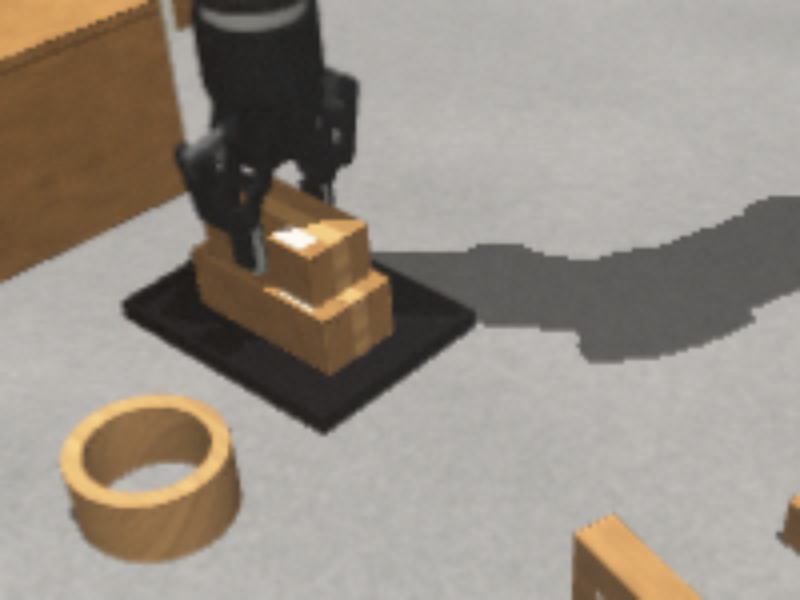

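```bash
python3 -m crank '[[[0,0,0],[0,0,0],0.0854],[[0,0,0],[0,0,0],0.0854],[[0,0,0],[0,0,0],0.0854],[[0,0,0],[0,0,0],0.0854],[[0,0,-0.02],[0,0,0],0.0854],[[0,0,-0.04],[0,0,0],0.0854],[[0,0,-0.04],[0,0,5],0.0854],[[0,0,-0.01],[0,0,4.9],0.0854],[[0,0,0],[0,0,0],0.0854]]'; python3 go.py 0.4329 0.1018 0.12 -5.9
```

```text
t: 17.73
eef_pos: [0.5088, -0.3172, 0.1826]
tool_rot: [0.001, 0.743, 0.67, 0.001]
contact_force: [-0.1, 0.2, -0.9]
gripper_width: 1.005
t 17.73 pos [ 0.5088 -0.3172  0.1826] yaw -5.89 tilt [-0.0469  0.1678] F [-0.1417  0.1684 -0.8988] w 0.0858 q [-0.0939  0.5127  0.7469  1.8417 -0.4231  0.9493  0.7375]
shift mm [ 409.0137 -118.7048   61.9093]
turn z 0.007541590922954811
shift mm if turned first [ 408.9472 -118.5758   62.5916]
```

```bash
python3 -m crank '[[[0.034,-0.01,0],[0,0,0],0.0854],[[0.052,-0.015,0],[0,0,0],0.0854],[[0.058,-0.017,0],[0,0,0],0.0854],[[0.058,-0.017,0],[0,0,0],0.0854],[[0.058,-0.017,0.01],[0,0,0],0.0854],[[0.058,-0.017,0.02],[0,0,0],0.0854],[[0.05,-0.0145,0.02],[0,0,0],0.0854],[[0.041,-0.0115,0.02],[0,0,0],0.0854],[[0,0,0],[0,0,0],0.0854],[[0,0,0],[0,0,0],0.0854]]'; python3 go.py 0.4329 0.1018 0.02 -5.9; python3 top.py M2 0.083 0.105 .4 .62 -.42 -.2
```

```text
t: 18.98
eef_pos: [0.4322, 0.1006, 0.111]
tool_rot: [0.0, 0.742, 0.67, -0.0]
contact_force: [1.0, -1.9, 0.7]
gripper_width: 1.002
t 18.98 pos [0.4322 0.1006 0.111 ] yaw -5.89 tilt [-0.0368 -0.0111] F [ 0.9558 -1.8784  0.6582] w 0.0855 q [-0.9507  0.367   0.7012  2.2431 -0.3912  0.6506 -0.0687]
shift mm [ 1.3031  0.6087 90.9964]
turn z 0.014435948810572086
shift mm if turned first [ 1.2448  0.5907 90.9973]
top 767 z 0.0906 [ 509.5 -316.5] [ 54.4 107.4] 3.93
scene 557 z 0.0915 [ 510.3 -316. ] [ 56.5 108.1] 3.64
```

```bash
python3 -m crank '[[[0.0005,0.0005,0.03],[0,0,0],0.0854],[[0,0,0.03],[0,0,0],0.0854],[[0,0,0.021],[0,0,0],0.0854],[[0,0,0.009],[0,0,0],0.0854],[[0,0,0],[0,0,0],0.0854],[[0,0,0],[0,0,0],0.0854],[[0,0,0],[0,0,0],0.0854]]'; python3 go.py 0.4329 0.1018 0.02 -5.9
```

```text
t: 19.95
eef_pos: [0.4333, 0.102, 0.0216]
tool_rot: [0.0, 0.743, 0.67, 0.001]
contact_force: [0.5, -0.1, -0.1]
gripper_width: 1.0
t 19.95 pos [0.4333 0.102  0.0216] yaw -5.93 tilt [0.0439 0.0678] F [ 0.5471 -0.1306 -0.0997] w 0.0854 q [-0.776   0.5403  0.498   2.2731 -0.5975  0.4524  0.1057]
shift mm [-0.2199 -0.3906  1.6243]
turn z -0.026137833883169037
shift mm if turned first [-0.2185 -0.3887  1.625 ]
```

```bash
python3 -m crank '[[[0,0,0.0005],[0,0,0],0.03],[[0,0,0],[0,0,0],0.025],[[0,0,0],[0,0,0],0.025],[[0,0,0],[0,0,0],0.025],[[0,0,0],[0,0,0],0.025],[[0,0,0],[0,0,0],0.025],[[0,0,0],[0,0,0],0.025]]' 50; python3 go.py 0.4329 0.1018 0.02 -5.9
```

```text
t: 20.82
eef_pos: [0.4327, 0.1019, 0.0207]
tool_rot: [-0.0, 0.743, 0.67, 0.0]
contact_force: [-1.0, 1.3, 6.3]
gripper_width: 0.503
t 20.82 pos [0.4327 0.1019 0.0207] yaw -5.93 tilt [ 0.0234 -0.0207] F [-0.9745  1.3224  6.2865] w 0.0430 q [-0.7743  0.542   0.4959  2.2735 -0.5987  0.4517  0.1067]
shift mm [-0.059   0.2275  0.6771]
turn z -0.030273294601826706
shift mm if turned first [-0.0588  0.2272  0.6772]
```

```bash
python3 -m crank '[[[0,0,-0.01],[0,0,0],0.025],[[0,0,-0.03],[0,0,0],0.025],[[0,0,-0.045],[0,0,0],0.025],[[0,0,-0.05],[0,0,-5],0.025],[[0,0,-0.035],[0,0,-4.9],0.025],[[0,0,0],[0,0,0],0.025],[[0,0,0],[0,0,0],0.025]]'; python3 go.py 0.5085 -0.3168 0.19 4
```

```text
t: 21.7
eef_pos: [0.432, 0.1018, 0.1899]
tool_rot: [-0.0, 0.682, 0.731, -0.0]
contact_force: [-0.1, 0.2, -1.8]
gripper_width: 0.506
t 21.70 pos [0.432  0.1018 0.1899] yaw 3.93 tilt [ 0.0113 -0.0645] F [-0.1386  0.1879 -1.7723] w 0.0432 q [-1.0729  0.2035  0.8031  2.1805 -0.1989  0.8298 -0.0762]
shift mm [-422.8355   47.6776   -0.258 ]
turn z -0.07322243382616023
shift mm if turned first [-422.8961   47.1373   -0.121 ]
```

```bash
python3 -m crank '[[[-0.03,0.0035,0],[0,0,0],0.025],[[-0.05,0.0056,0],[0,0,0],0.025],[[-0.058,0.0065,0],[0,0,0],0.025],[[-0.06,0.0067,0],[0,0,0],0.025],[[-0.06,0.0067,0],[0,0,0],0.025],[[-0.06,0.0067,0],[0,0,0],0.025],[[-0.055,0.006,0],[0,0,0],0.025],[[-0.035,0.004,0],[0,0,0],0.025],[[-0.0148,0.0016,0],[0,0,0],0.025],[[0,0,0],[0,0,0],0.025]]';python3 -m crank '[[[0,0,0],[0,0,0],0.025],[[0,0,0],[0,0,0],0.025]]'; python3 go.py 0.5085 -0.3168 0.112 4
```

```text
t: 22.95
eef_pos: [0.5083, -0.3168, 0.189]
tool_rot: [-0.001, 0.683, 0.731, -0.001]
contact_force: [-0.5, 0.2, -2.1]
gripper_width: 0.502
t: 23.2
eef_pos: [0.5095, -0.315, 0.1902]
tool_rot: [-0.0, 0.682, 0.732, 0.0]
contact_force: [0.3, -0.0, -1.3]
gripper_width: 0.505
t 23.20 pos [ 0.5095 -0.315   0.1902] yaw 4.08 tilt [ 0.0694 -0.0071] F [ 0.3344 -0.0404 -1.2977] w 0.0431 q [-0.1226  0.5148  0.785   1.8352 -0.4357  0.9731  0.9209]
shift mm [-1.817  -1.1105 78.2281]
turn z 0.07583505321706241
shift mm if turned first [-1.7237 -1.1178 78.2301]
```

```bash
python3 -m crank '[[[-0.001,-0.001,0.022],[0,0,0],0.025],[[0,0,0.025],[0,0,0],0.025],[[0,0,0.017],[0,0,0],0.025],[[0,0,0.009],[0,0,0],0.025],[[0,0,0],[0,0,0],0.025],[[0,0,0],[0,0,0],0.025],[[0,0,0],[0,0,0],0.025]]'; python3 go.py 0.5085 -0.3168 0.1117 4
```

```text
t: 24.08
eef_pos: [0.5087, -0.3181, 0.1181]
tool_rot: [0.001, 0.682, 0.731, 0.0]
contact_force: [-0.1, -0.3, -2.1]
gripper_width: 0.505
t 24.07 pos [ 0.5087 -0.3181  0.1181] yaw 3.96 tilt [-0.0336  0.063 ] F [-0.1434 -0.2678 -2.0987] w 0.0432 q [-0.0605  0.6049  0.7118  1.8838 -0.5199  0.845   0.9884]
shift mm [ 1.3504 -0.1115  6.4422]
turn z -0.03608368823036301
shift mm if turned first [ 1.3467 -0.1035  6.4431]
```

```bash
python3 -m crank '[[[0.0011,0,0.003],[0,0,0],0.025],[[0,0,0.002],[0,0,0],0.025],[[0,0,0.0012],[0,0,0],0.025],[[0,0,0],[0,0,0],0.025],[[0,0,0],[0,0,0],0.025]]'; python3 go.py 0.5085 -0.3168 0.1117 4
python3 - <<'E'
from h import *
im,d=bot.read_camera("scene"); cv2.imwrite("pics/s5.png",cv2.resize(im[50:200,120:320,::-1],None,fx=4,fy=4))
E
```

```text
t: 24.7
eef_pos: [0.5083, -0.3166, 0.1118]
tool_rot: [-0.0, 0.682, 0.731, 0.0]
contact_force: [-1.7, 2.5, 6.0]
gripper_width: 0.508
t 24.70 pos [ 0.5083 -0.3166  0.1118] yaw 3.96 tilt [0.0375 0.0159] F [-1.696   2.5301  6.0181] w 0.0433 q [-0.0572  0.6121  0.7047  1.889  -0.5272  0.8346  0.9927]
shift mm [-0.1908  0.231   0.0712]
turn z -0.03684626185471984
shift mm if turned first [-0.1909  0.2309  0.0712]
```

View pics/s5.png

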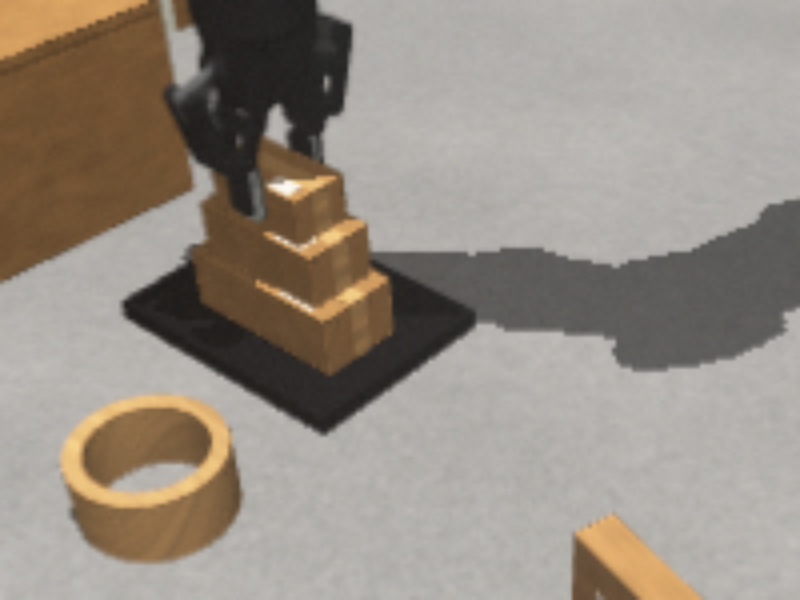

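```bash
python3 -m crank '[[[0,0,0],[0,0,0],0.0854],[[0,0,0],[0,0,0],0.0854],[[0,0,0],[0,0,0],0.0854],[[0,0,0],[0,0,0],0.0854],[[0,0,-0.02],[0,0,0],0.0854],[[0,0,-0.04],[0,0,0],0.0854],[[0,0,-0.04],[0,0,8],0.0854],[[0,0,-0.01],[0,0,8.1],0.0854],[[0,0,0],[0,0,0],0.0854],[[0,0,0],[0,0,0],0.0854]]'; python3 go.py 0.6003 0.0885 0.18 -12.1
```

```text
t: 26.0
eef_pos: [0.508, -0.3164, 0.2211]
tool_rot: [-0.0, 0.777, 0.629, -0.0]
contact_force: [-0.4, 0.1, -0.2]
gripper_width: 1.0
t 26.00 pos [ 0.508  -0.3164  0.2211] yaw -11.97 tilt [ 0.0171 -0.0296] F [-0.4453  0.1458 -0.1603] w 0.0854 q [-0.1906  0.5063  0.8902  1.8116 -0.4518  1.042   0.6646]
shift mm [415.2415   6.3053  41.2312]
turn z 0.1263847459454439
shift mm if turned first [415.2666   5.3681  41.1102]
```

```bash
python3 -m crank '[[[0.034,0.0005,0],[0,0,0],0.0854],[[0.052,0.0007,0],[0,0,0],0.0854],[[0.058,0.0008,0],[0,0,0],0.0854],[[0.06,0.0008,0],[0,0,0.1],0.0854],[[0.06,0.0008,0.01],[0,0,0],0.0854],[[0.06,0.0008,0.01],[0,0,0],0.0854],[[0.055,0.0008,0.01],[0,0,0],0.0854],[[0.036,0.0006,0.01],[0,0,0],0.0854],[[0,0,0],[0,0,0],0.0854],[[0,0,0],[0,0,0],0.0854]]'; python3 go.py 0.6003 0.0885 0.08 -12.1; python3 top.py S 0.118 0.14 .4 .62 -.42 -.2; python3 top.py Ma 0.087 0.1 .5 .7 0 0.2
```

```text
t: 27.25
eef_pos: [0.601, 0.0865, 0.1809]
tool_rot: [0.0, 0.778, 0.628, -0.001]
contact_force: [0.1, -0.1, -0.3]
gripper_width: 0.995
t 27.25 pos [0.601  0.0865 0.1809] yaw -12.23 tilt [-0.07   -0.0431] F [ 0.0507 -0.1267 -0.3214] w 0.0850 q [-0.8548  0.5704  0.8562  1.8254 -0.5107  0.9838  0.0034]
shift mm [  1.9129  -1.0659 100.8924]
turn z -0.1292880819712252
shift mm if turned first [  1.7923  -1.1376 100.8938]
top 503 z 0.1247 [ 509.8 -316.9] [44.3 80.9] 4.89
scene 370 z 0.1257 [ 510.7 -317.2] [46.6 84.1] 4.11
top 211 z 0.0918 [594.3  55.7] [64.4 25.9] 78.36
scene 731 z 0.0923 [599.8  89.2] [131.   27.5] 77.96
```

Run:
```python
import cv2
i=cv2.imread("pics/S_scene.png")[40:290,120:470]; cv2.imwrite("pics/Sc.png",cv2.resize(i,None,fx=2.2,fy=2.2,interpolation=cv2.INTER_CUBIC))
```

```text
(no output)
```

View pics/Sc.png

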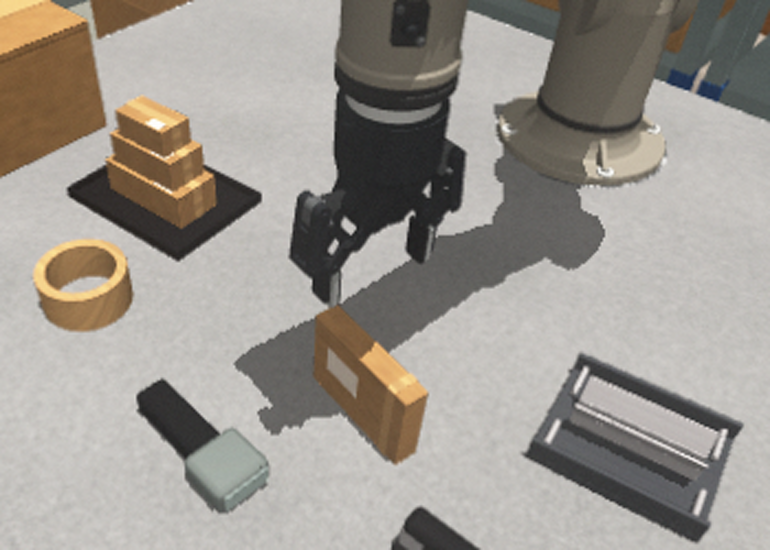

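```bash
python3 -m crank '[[[0.001,-0.001,0.025],[0,0,-0.1],0.0854],[[0,0,0.03],[0,0,0],0.0854],[[0,0,0.03],[0,0,0],0.0854],[[0,0,0.02],[0,0,0],0.0854],[[0,0,0.003],[0,0,0],0.0854],[[0,0,0],[0,0,0],0.0854],[[0,0,0],[0,0,0],0.0854]]'; python3 go.py 0.6003 0.0887 0.072 -12.1
```

```text
t: 28.32
eef_pos: [0.6015, 0.0889, 0.0744]
tool_rot: [0.0, 0.778, 0.628, 0.001]
contact_force: [-0.4, 0.3, 0.1]
gripper_width: 0.999
t 28.32 pos [0.6015 0.0889 0.0744] yaw -12.14 tilt [0.0506 0.0951] F [-0.3992  0.3306  0.0941] w 0.0853 q [-0.7685  0.6997  0.7311  1.8869 -0.641   0.8029  0.0982]
shift mm [-0.4363 -1.1735  2.3674]
turn z -0.03981079498655049
shift mm if turned first [-0.4334 -1.1699  2.3698]
```

```bash
python3 -m crank '[[[-0.0004,-0.0011,0.0015],[0,0,0],0.0854],[[0,0,0],[0,0,0],0.05],[[0,0,0],[0,0,0],0.035],[[0,0,0],[0,0,0],0.01],[[0,0,0],[0,0,0],0.01],[[0,0,0],[0,0,0],0.01],[[0,0,0],[0,0,0],0.01],[[0,0,0],[0,0,0],0.01],[[0,0,0],[0,0,0],0.01]]' 80; python3 go.py 0.6003 0.0887 0.072 -12.1;python3 top.py Mb 0.087 0.1 .5 .7 0 0.2
```

```text
t: 29.45
eef_pos: [0.5997, 0.0887, 0.0719]
tool_rot: [0.0, 0.778, 0.628, 0.0]
contact_force: [-0.3, -0.3, 3.1]
gripper_width: 0.293
t 29.45 pos [0.5997 0.0887 0.0719] yaw -12.14 tilt [0.0083 0.0117] F [-0.2912 -0.3486  3.1249] w 0.0251 q [-0.7678  0.7013  0.7284  1.8911 -0.643   0.7987  0.1001]
shift mm [ 0.1131  0.5955 -0.1196]
turn z -0.03738128206038027
shift mm if turned first [ 0.1127  0.5956 -0.1197]
top 138 z 0.0914 [593.3  45.3] [44.3 26.2] 77.26
scene 486 z 0.0926 [603.7  88.8] [ 50.5 130.3] 1.65
```

```bash
python3 -m crank '[[[0,0,-0.01],[0,0,0],0.01],[[0,0,-0.03],[0,0,0],0.01],[[0,0,-0.04],[0,0,-7],0.01],[[0,0,-0.03],[0,0,-7],0.01],[[0,0,0],[0,0,-7],0.01],[[0,0,0],[0,0,0],0.01],[[0,0,0],[0,0,0],0.01]]'; python3 go.py 0.4587 0.300 0.18 8.9
```

```text
t: 30.42
eef_pos: [0.599, 0.0887, 0.1813]
tool_rot: [-0.0, 0.651, 0.759, -0.0]
contact_force: [-0.1, 0.7, -1.7]
gripper_width: 0.29
t 30.43 pos [0.599  0.0887 0.1813] yaw 8.73 tilt [ 0.0013 -0.0678] F [-0.0724  0.6718 -1.7132] w 0.0248 q [-0.8009  0.5317  0.7603  1.8257 -0.44    0.9619  0.3016]
shift mm [ 230.1482 -106.6376    1.4685]
turn z -0.17124659248183605
shift mm if turned first [ 230.4659 -105.951     1.3374]
```

```bash
python3 -m crank '[[[0.03,-0.0138,0],[0,0,0],0.01],[[0.045,-0.0208,0],[0,0,-0.1],0.01],[[0.048,-0.022,0],[0,0,0],0.01],[[0.048,-0.022,0],[0,0,0],0.01],[[0.04,-0.0185,0],[0,0,0],0.01],[[0.0193,-0.009,0],[0,0,0],0.01],[[0,0,0],[0,0,0],0.01],[[0,0,0],[0,0,0],0.01],[[0,0,0],[0,0,0],0.01]]'; python3 go.py 0.4587 0.300 0.135 8.9
```

```text
t: 31.55
eef_pos: [0.4598, 0.2983, 0.1818]
tool_rot: [0.0, 0.651, 0.759, -0.0]
contact_force: [-0.3, -1.0, -2.4]
gripper_width: 0.29
t 31.55 pos [0.4598 0.2983 0.1818] yaw 8.81 tilt [-0.0326  0.0101] F [-0.3061 -1.0034 -2.4221] w 0.0248 q [-1.3002  0.4351  0.7904  1.9623 -0.391   0.9018 -0.1547]
shift mm [ 1.8321 -0.8096 46.7704]
turn z -0.09426016857933917
shift mm if turned first [ 1.8068 -0.7984 46.7716]
```

```bash
python3 -m crank '[[[0.001,-0.0006,0.02],[0,0,-0.1],0.01],[[0,0,0.02],[0,0,0],0.01],[[0,0,0.011],[0,0,0],0.01],[[0,0,0],[0,0,0],0.01],[[0,0,0],[0,0,0],0.01],[[0,0,0],[0,0,0],0.01]]'; python3 go.py 0.4587 0.300 0.082 8.9
python3 - <<'E'
from h import *
im,d=bot.read_camera("scene"); np.save("pics/r_scene_i.npy",im);cv2.imwrite("pics/r1.png",cv2.resize(im[150:300,340:480,::-1],None,fx=4,fy=4,interpolation=cv2.INTER_CUBIC))
im,d=bot.read_camera("top"); cv2.imwrite("pics/r1t.png",cv2.resize(im[190:270,110:210,::-1],None,fx=6,fy=6,interpolation=cv2.INTER_CUBIC))
E
```

```text
t: 32.3
eef_pos: [0.4587, 0.3009, 0.1314]
tool_rot: [0.0, 0.649, 0.761, 0.001]
contact_force: [0.5, -0.6, -2.6]
gripper_width: 0.289
t 32.30 pos [0.4587 0.3009 0.1314] yaw 9.06 tilt [0.0411 0.0542] F [ 0.5048 -0.5647 -2.5873] w 0.0247 q [-1.2506  0.5058  0.7287  1.9982 -0.464   0.8061 -0.0964]
shift mm [-0.9178 -0.1655 49.3599]
turn z 0.1587779766541928
shift mm if turned first [-0.8827 -0.1164 49.3607]
```

View pics/r1.png

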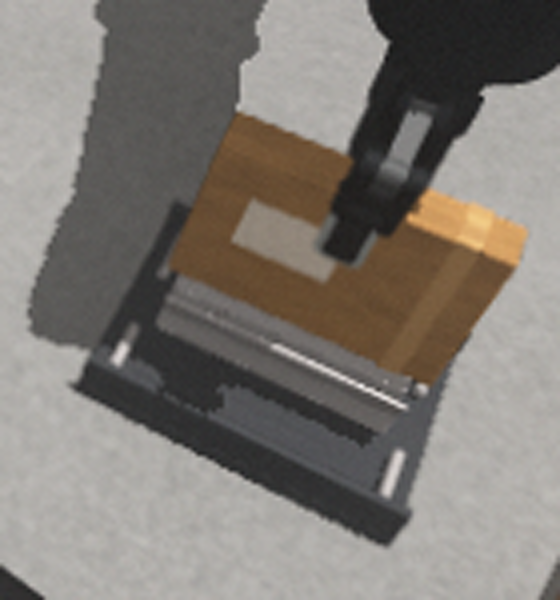

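View pics/r1t.png

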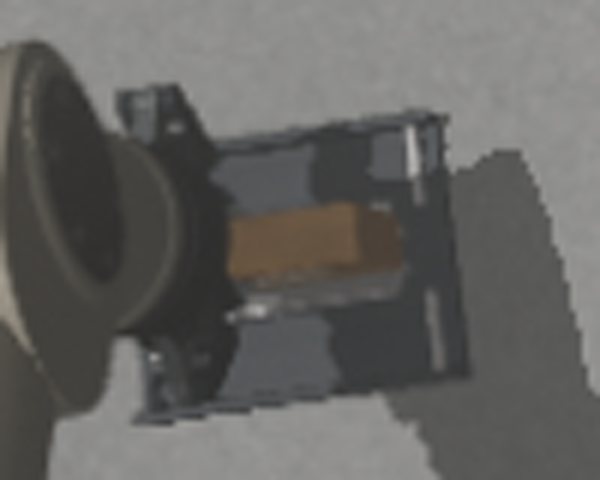

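```bash
python3 -m crank '[[[-0.0005,0,0.01],[0,0,0.1],0.01],[[0,0,0.007],[0,0,0],0.01],[[0,0,0.005],[0,0,0],0.01],[[0,0,0],[0,0,0],0.01],[[0,0,0],[0,0,0],0.01]]' 90; python3 go.py 0.4587 0.300 0.082 8.9; python3 -c "
from station import bot;print(bot.get_obs()['torque'])"
```

```text
t: 33.02
eef_pos: [0.458, 0.3, 0.1086]
tool_rot: [-0.0, 0.65, 0.76, -0.0]
contact_force: [-1.7, -0.6, -1.6]
gripper_width: 0.29
t 33.02 pos [0.458  0.3    0.1086] yaw 8.96 tilt [-0.0137 -0.0459] F [-1.6988 -0.6143 -1.5728] w 0.0248 q [-1.2256  0.5384  0.6991  2.012  -0.4965  0.7656 -0.0713]
shift mm [-0.0751  0.6801 26.6465]
turn z 0.06180148455247547
shift mm if turned first [-0.0807  0.6588 26.647 ]
[-0.09204168  0.29917338 -0.02138881]
```

```bash
python3 -m crank '[[[0,0,0.006],[0,0,0],0.01],[[0,0,0.006],[0,0,0],0.01],[[0,0,0.006],[0,0,0],0.01],[[0,0,0.003],[0,0,0],0.01],[[0,0,0],[0,0,0],0.01],[[0,0,0],[0,0,0],0.01]]'; python3 go.py 0.4587 0.300 0.082 8.9; python3 -c "
from station import bot;print(bot.get_obs()['torque'])"
```

```text
t: 33.78
eef_pos: [0.458, 0.3, 0.0874]
tool_rot: [-0.0, 0.65, 0.76, -0.0]
contact_force: [-0.5, -0.5, -4.2]
gripper_width: 0.294
t 33.77 pos [0.458  0.3    0.0874] yaw 8.97 tilt [-0.0275 -0.0416] F [-0.4613 -0.4595 -4.2266] w 0.0251 q [-1.2017  0.5695  0.6689  2.0221 -0.5274  0.7265 -0.047 ]
shift mm [-0.0759  0.7342  5.3918]
turn z 0.0653572120689887
shift mm if turned first [-0.0776  0.7304  5.3923]
[-0.00517373  0.08908949 -0.15532161]
```

Run:
```python
from h import *
im,d=bot.read_camera("scene"); cv2.imwrite("pics/r2.png",cv2.resize(im[150:300,340:480,::-1],None,fx=4,fy=4,interpolation=cv2.INTER_CUBIC))
P=cloud("scene",d); g=(P[...,0]>.41)&(P[...,0]<.51)&(P[...,1]>.335)&(P[...,1]<.38)&(P[...,2]>.07)
print(np.percentile(P[g][:,2],[50,90,97]),P[g].mean(0)); g=(P[...,0]>.41)&(P[...,0]<.54)&(P[...,1]>.22)&(P[...,1]<.26)&(P[...,2]>.07)
print(np.percentile(P[g][:,2],[50,90,97]) if g.sum() else None)
```

```text
[0.1089 0.3216 0.3324] [0.4643 0.345  0.1726]
[0.1087 0.4496 0.4632]
```

View pics/r2.png

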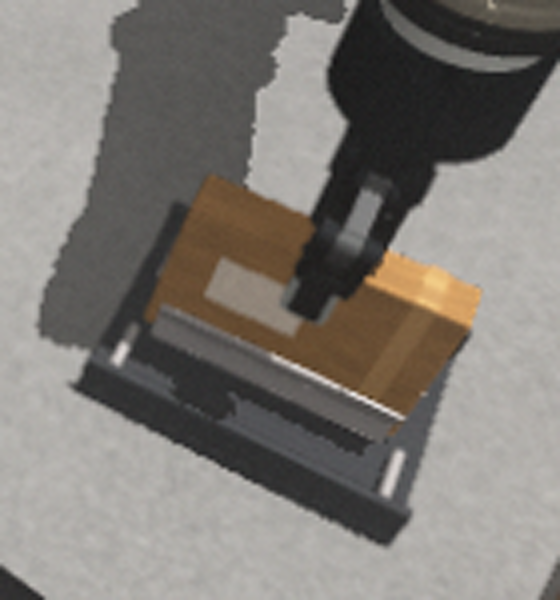

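```bash
python3 -m crank '[[[0,0,0.003],[0,0,0],0.01],[[0,0,0.002],[0,0,0],0.01],[[0,0,0.001],[0,0,0],0.01],[[0,0,0],[0,0,0],0.01],[[0,0,0],[0,0,0],0.01]]'; python3 go.py 0.4587 0.300 0.082 8.9; python3 -m crank '[[[0,0,0.001],[0,0,0],0.01],[[0,0,0],[0,0,0],0.01],[[0,0,0],[0,0,0],0.01]]'; python3 go.py 0.4587 0.300 0.082 8.9
```

```text
t: 34.45
eef_pos: [0.4585, 0.3002, 0.0819]
tool_rot: [0.0, 0.65, 0.76, 0.0]
contact_force: [-1.4, 0.5, 1.5]
gripper_width: 0.296
t 34.45 pos [0.4585 0.3002 0.0819] yaw 8.96 tilt [0.0121 0.0154] F [-1.3782  0.5094  1.4531] w 0.0253 q [-1.1947  0.5778  0.6605  2.0239 -0.5361  0.7156 -0.04  ]
shift mm [-0.2544  0.2006 -0.1   ]
turn z 0.059397530330031145
shift mm if turned first [-0.2542  0.2009 -0.1   ]
t: 34.83
eef_pos: [0.4585, 0.3003, 0.0819]
tool_rot: [-0.0, 0.65, 0.76, 0.0]
contact_force: [-4.5, -1.2, 13.7]
gripper_width: 0.289
t 34.83 pos [0.4585 0.3003 0.0819] yaw 8.96 tilt [ 0.0676 -0.0063] F [-4.5353 -1.1859 13.6848] w 0.0247 q [-1.1937  0.5778  0.6599  2.0238 -0.5373  0.7158 -0.0387]
shift mm [-0.2953  0.127  -0.1343]
turn z 0.056071069274267415
shift mm if turned first [-0.2953  0.1273 -0.134 ]
```

```bash
python3 -m crank '[[[0,0,0],[0,0,0],0.06],[[0,0,0],[0,0,0],0.06],[[0,0,0],[0,0,0],0.06],[[0,0,-0.02],[0,0,0],0.06],[[0,0,-0.04],[0,0,0],0.06],[[0,0,-0.04],[0,0,0],0.06],[[0,0,-0.04],[0,0,0],0.06],[[-0.05,0,-0.03],[0,0,0],0.06],[[-0.055,0,0],[0,0,0],0.06],[[-0.055,0,0],[0,0,0],0.06]]';python3 -m crank '[[[-0.05,0,0],[0,0,0],0.06],[[-0.04,0,0],[0,0,0],0.06],[[0,0,0],[0,0,0],0.06],[[0,0,0],[0,0,0],0.06],[[0,0,0],[0,0,0],0.06]]'; python3 top.py Rk 0.09 0.12 .4 .53 .2 .4; python3 top.py St 0.118 0.14 .4 .62 -.42 -.2
python3 - <<'E'
import cv2
i=cv2.imread("pics/St_scene.png"); cv2.imwrite("pics/fin_s.png",cv2.resize(i,(780,585),interpolation=cv2.INTER_CUBIC))
i=cv2.imread("pics/St_top.png")[110:280,100:440]; cv2.imwrite("pics/fin_t.png",cv2.resize(i,None,fx=2.3,fy=2.3,interpolation=cv2.INTER_CUBIC))
E
```

```text
t: 36.08
eef_pos: [0.4837, 0.1404, 0.2524]
tool_rot: [0.0, 0.65, 0.76, 0.001]
contact_force: [1.0, 0.4, 0.2]
gripper_width: 0.704
t: 36.7
eef_pos: [0.4972, 0.0546, 0.2509]
tool_rot: [-0.0, 0.649, 0.761, 0.0]
contact_force: [0.3, 0.2, -0.3]
gripper_width: 0.7
top 458 z 0.1007 [459.7 299.8] [ 27.9 130. ] 7.44
scene 1048 z 0.1022 [458.8 298.8] [ 28.8 129.4] 9.81
top 507 z 0.1246 [ 509.9 -317.4] [44.2 81.4] 4.44
scene 367 z 0.1257 [ 510.3 -317. ] [46.5 83.7] 4.07
```

View pics/fin_s.png

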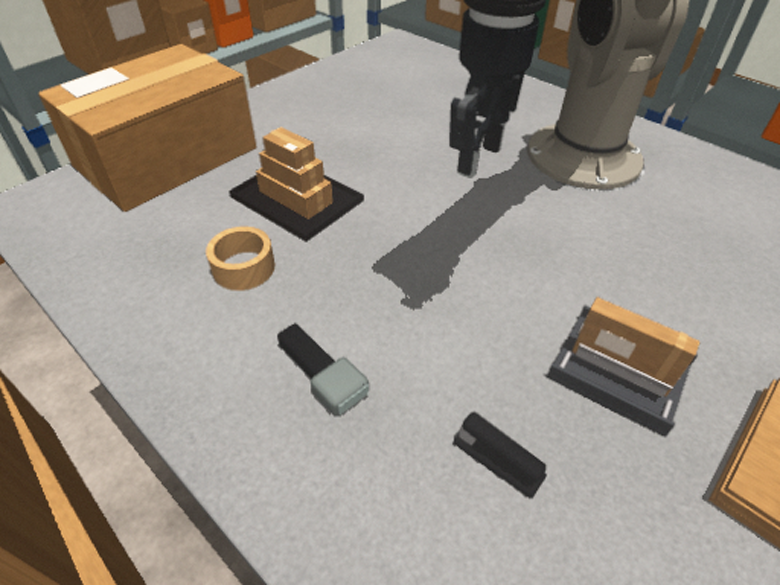

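View pics/fin_t.png

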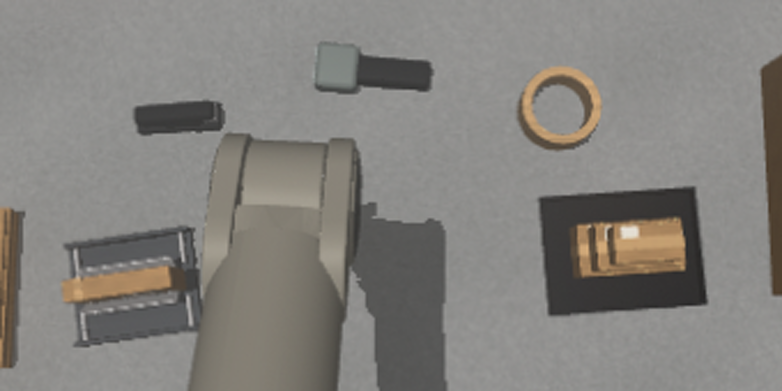

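```bash
python3 -c "
from station import bot
print(bot.hand_in())"
```

```text
the job is handed in; nothing more can be done
None
```

All four parcels are put away and the job is handed in, at about 37 s of the 120 s allowed. The three cartons are stacked in the tray, large, then medium, then small. The book mailer stands in the rack between the dividers, and I released everything and backed the arm off before handing in.

What my last checks showed:
- **Stack:** The measured centres of the three cartons agree to about 1 mm. Their long sides are within about 1° of the tray's 4° yaw.
- **Stack heights:** The top faces measure 51, 91 and 125 mm, as they should.
- **Mailer:** Its top is at about 101–102 mm against the 102 mm expected, and the last 1 mm push met a hard stop at 13.7 N, so it is fully home. It sits within about 2 mm of the rack's middle.
- **Bystanders:** The tape, scanner and stapler look unmoved in the final pictures, but I did not re-measure them.

Two readings disagreed slightly:
- **Tray centring:** The cameras put the stack about 2 mm further out in x than my tray-centre estimate. The arm's own position reading said it was centred. That is within the calibration error, so I left it.
- **Mailer angle:** The two cameras read 7.4° and 9.8° for the mailer in the rack. The arm read 9.0°, and I had measured the rack at about 8.9°.

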